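# Set the bench vibrator to step five and start it

### The arm

A 7-joint arm with a two-finger parallel gripper is mounted at the origin on the work surface. World frame = base frame: x ahead of the robot, y to its left, z up, the work surface at z = 0. Lengths are in m, angles in rad, forces in N, time in s.
With the tool pointing down it reaches from about 0.4 to 0.85 m from the base axis. Payload 10.4 kg.
Tool frame: the origin (TCP) lies midway between the tips of the shut fingers; the grasp point (between the pads) lies 19 mm behind it; y points along the fingers, x is the direction in which the jaws open and shut, and the axes are right-handed (so a half turn about y gives the same grasp; the last joint's range is limited). The gripper opens to 87 mm and grips with 3 to 60 N. Pads are 19 mm wide; open, the fingers measure 117 mm over their backs; the gripper's body (75 mm by 190 mm) begins 51 mm behind the grasp point.
Start: joints at [1.126, 0.332, -0.065, 1.46, 0.022, 1.35, -0.088], TCP at [0.256, -0.57, 0.223] pointing down, gripper open.
Joint ranges: [-2.6, 2.6], [-0.5, 2.12], [-1.47, 1.34], [0.16, 2.42], [-1.27, 4.41], [0.06, 2.06], [-2.6, 2.6]. Speed limits (rad/s): [2.22, 2.22, 2.79, 2.79, 3.14, 3.14, 3.14].

### API

Orientations are given as [roll, pitch, yaw] about the fixed x, y, z axes, in that order (R = Rz(yaw) Ry(pitch) Rx(roll)).
In Python, from bench import bot, optics, hand_in gives the robot as it stands.
- The arm moves only by the tool servo_tool, never from a script. Its argument "motion" is a list of rows, each an object with "xyz": the shift along the tool's x, y, z in mm, a list of three; "twist": the turn about the tool's y in rad. A call has exactly 5 rows; each row is the pose to reach, as a shift and turn from the pose commanded when the call began, along the tool's axes at that moment; what a row does not reach only later rows make up. A row lasts 1/8 s, in which the tool goes at most 62.5 mm and 10.7 degrees, less where a joint would pass 70% of its speed; a pose out of reach is approached as far as the arm can. A call with a gripper value outside its range is refused whole. "claw" is the finger opening in mm, from 0 to 87, set as the call begins (left out, the last holds). The fingers move at their own pace and stop on an object; "force" is the grip in N (left out, the last holds). Time passes only in rows, so rows that repeat a pose let the fingers close, or fill a call up. It gives the time, the measured TCP pose, the force and the opening at its end, in the units of the state.
- bot.get_state(): the state, without advancing time (a new reading comes with each control period).
- optics.snapshot(name): name is "scene" or "top" or "wrist"; returns a dict with "image" (480x640x3 uint8, blue, green, red), "mtx" (3x3 intrinsics, pixels), "k1" (the pictures are not rectified: a ray, as slopes to the right and down, at radius r is drawn at 1 + k1 r^2 times it, then the intrinsics apply), "R" (3x3) and "t" (3): a world point X has camera coordinates R X + t. Camera axes: x right, y down, z forward; pixel columns grow to the right and rows downward; lengths in m; the calibration is good to about 2 mm. A picture is of the moment at which its call begins. There is no depth.
- hand_in(): hands the job in, once; it reports no verdict.
The state is a dict: "time": time; "joints": joint angles; "joint_vel": joint speeds; "effort": joint torques, N m; "tcp_pos": TCP position; "orientation": TCP orientation; "contact_force": force on the tool from outside, world axes, zero at the start; "ft_torque": the same for the moment, N m; "width": finger opening in m.
Only numpy, scipy, OpenCV 4.12 (cv2) and the standard library are available. Lean on these libraries where they do the work, as an engineer would, in place of code of your own. Each camera call takes 0.05 s, during which the arm holds its last target.

### The job

A covered mould stands on the plate of the bench vibrator, ready to be settled. With a fingertip against the side of its bar, and without pinching it, push the vibrator's rotary selector clockwise, counting the clicks, to step five (the fifth click from the off mark) and leave it resting in that click; then press the flat round start button fully down and let it come back up. Do not start the machine at any other step, do not press the mushroom-headed stop button, and leave the mould and the other things on the bench where they stand.

Things in the scene. Friction and masses are not known exactly. Their poses are not given: they have to be found in the camera images.
- vibrator: Bench vibrator, grey housing, fixed. Origin on the bench under the centre of its control console; its x points away from the operator, y to the operator's left. Console: 210 mm (x) by 190 mm (y), flat aluminium deck 90 mm up. On the deck, in x, y: selector at 35, 0 mm, start button at -68, 45 mm, stop button at -68, -45 mm. The lower wing with the plate lies on its -y side.
- plate_center (a point): Centre of the top of the rubber-covered vibrating plate, 200 x 210 mm, 85 mm above the bench, 217 mm to the right (-y) of the console's centre; the mould stands on it.
- selector_axis (a point): Point on the selector's vertical turning axis at deck level, 90 mm above the bench. Axes as the vibrator's. On the deck around it, 46 mm from the axis, a short bar marks off and six growing dots mark steps one to six. With the selector at angle q the pointer lies along (sin q, cos q) in the vibrator's x, y: at off to the left (+y), at step three straight away from the operator (+x).
- selector (a joint): Angle of the selector, rad: 0 at off, growing clockwise seen from above; clicks every 0.5236 (30 degrees) at off and steps one to six, step five at 2.618; stops just past off and step six. Starts at off or step one, two or three. Between clicks it resists by up to about 0.12 N m (5 to 6 N at 21 mm from the axis); pushed more than half-way it snaps on into the next click by itself.
- selector_tip (a point): Outer end of the selector's pointer, 34 mm from the axis and 21 mm above the deck. The black selector is a round skirt of 28 mm radius, its top 8 mm above the deck, with an upright bar across it: 14 mm thick, its top 34 mm above the deck, reaching 34 mm from the axis at the pointer end (white line) and 26 mm at the tail end. x points along the pointer.
- selector_face_a: The long upright side of the selector's bar that faces back, anticlockwise, at the pointer end (at off it faces the operator); pushing it near the pointer end turns the selector clockwise. Origin on the axis at deck level; x along the pointer; the face lies 7 mm off the axis towards its +y, from 9 to 29 mm above the deck.
- selector_face_b: The opposite long side of the bar, 7 mm off the axis towards -y. Origin and axes as face a. Fingers pressing on both faces at once are pinching.
- start_button_top (a point): Top centre of the flat round start button: black, 28 mm across, 22 mm above the deck (top 112 mm above the bench) when up, in a steel collar 44 mm across and 12 mm high.
- start_button (a joint): Travel of the start button, m: 0 up, 0.006 fully down; sprung back up; needs about 1.5 N to begin and 5 N when fully down.
- stop_button_top (a point): Top centre of the mushroom-headed stop button: black, domed, 40 mm across, 34 mm above the deck, 90 mm to the right of the start button.
- stop_button (a joint): Travel of the stop button, m: 0 up, 0.006 fully down. To be left alone.
- mould: Covered mould of wood and green silicone, 170 x 155 x 48 mm, 1 kg, standing loose on the vibrating plate; origin at the centre of its underside.
- empty_mould: Empty open green silicone mould with six cells, 140 x 95 x 32 mm, on the bench behind the plate; origin at the centre of its underside.
- cup: White mixing cup, 76 mm across, 75 mm high, on the bench left of the console; origin at the centre of its underside.
- cube_a: Cast plaster test cube, 40 mm, on the bench left of the console; origin at the centre of its underside.
- cube_b: Cast plaster test cube, 40 mm, on the bench in front of the machine; origin at the centre of its underside.
- spatula: Spatula with wooden handle, 280 mm long, lying on the bench behind the console; origin under its middle.
- jar: Glass jar with metal lid, 60 mm across, 90 mm high, on the bench behind and left of the console; origin at the centre of its underside.

How it is judged:
By the outcome, as a careful person would: the job done as asked, in the order asked, and still so for the second after the job is handed in, with the robot touching nothing.
It also fails if it takes over 51 s, if anything falls off the work surface, if the arm or the gripper's body presses on something with over 40 N, if the wrist force passes 120 N, or if a joint passes its speed limit or range.

## Working session

There is one attempt and no reset: what is moved stays moved. The work goes in short steps, Python scripts to look and compute and a tool call to move; the robot and the scene stay as the last step left them, time stands still between calls to the robot, and variables do not carry over. Pictures are saved under pics/ and viewed, and the job is handed in when it is done.

Besides the shell and the picture viewer there is one more tool, called after ">>>" by a JSON object that holds its "op" and its "data", one argument or row to a line. servo_tool: Moves the arm, as the interface text tells. Its arguments: {"type":"object","properties":{"motion":{"type":"array"},"claw":{"type":"number"},"force":{"type":"number"}},"required":["motion"]}

```bash
mkdir -p pics; ls
python3 - <<'E'
from bench import bot, optics
import cv2,numpy as np
s=bot.get_state(); print(s)
for n in ["scene","top","wrist"]:
    d=optics.snapshot(n); cv2.imwrite(f"pics/{n}0.png",d["image"]); print(n,d["mtx"],d["k1"],d["R"],d["t"])
E
```

```text
pics
{'time': 0.0, 'joints': array([ 1.12640913,  0.33286442, -0.06471944,  1.46091935,  0.02161401,
        1.34987836, -0.08853771]), 'joint_vel': array([ 0.00206502,  0.00085341,  0.00064441, -0.00122903,  0.00028783,
        0.00121248,  0.0006192 ]), 'effort': array([-4.02359456e-04, -6.23262191e+01,  2.40930822e-02, -3.89891982e+01,
       -6.13602321e-02,  3.98428214e-02,  1.77697561e-04]), 'tcp_pos': array([ 0.25572007, -0.56988531,  0.22176912]), 'orientation': array([-1.57086600e+00,  1.37153166e-03, -1.14900491e+00]), 'contact_force': array([ 0.47099285,  0.36247416, -0.53391063]), 'ft_torque': array([0.00510176, 0.01617886, 0.00975884]), 'width': 0.08714686748336434}
scene [[510.87497473   0.         325.37925017]
 [  0.         510.87497473 245.25560292]
 [  0.           0.           1.        ]] -0.057294620375895666 [[ 0.37619738  0.92647587 -0.01086209]
 [ 0.73948423 -0.30729114 -0.59894509]
 [-0.558246    0.21728923 -0.80071642]] [-0.3131837  -0.35208828  1.42505149]
top [[433.93481371   0.         313.10819152]
 [  0.         433.93481371 237.30505297]
 [  0.           0.           1.        ]] -0.10212235454628635 [[ 0.02006501 -0.99979042  0.00406322]
 [-0.99329185 -0.02039717 -0.11382114]
 [ 0.11388017 -0.00175214 -0.99349295]] [0.09770218 0.59118512 0.88917066]
wrist [[359.47160479   0.         321.1654283 ]
 [  0.         359.47160479 242.83038626]
 [  0.           0.           1.        ]] -0.050594868168925895 [[ 0.40932585 -0.91238404 -0.00277841]
 [-0.88299148 -0.39690247  0.25058824]
 [-0.22973547 -0.10011893 -0.96808978]] [-0.62328645 -0.03001603  0.39054755]
```

View pics/scene0.png

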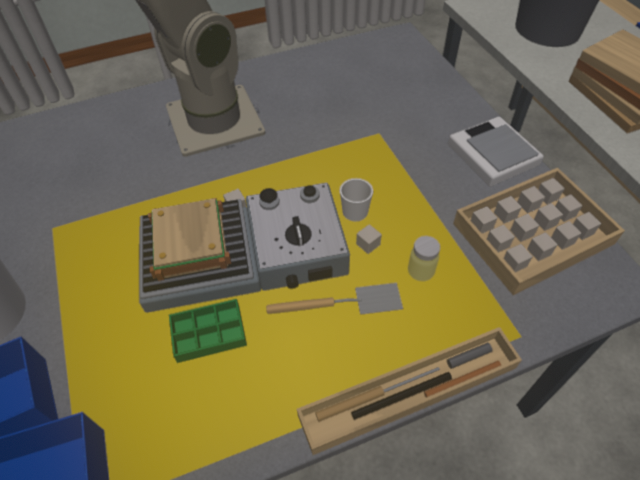

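View pics/top0.png

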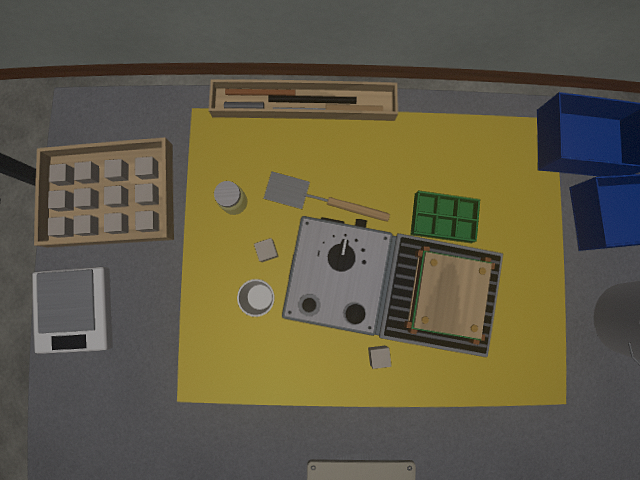

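View pics/wrist0.png

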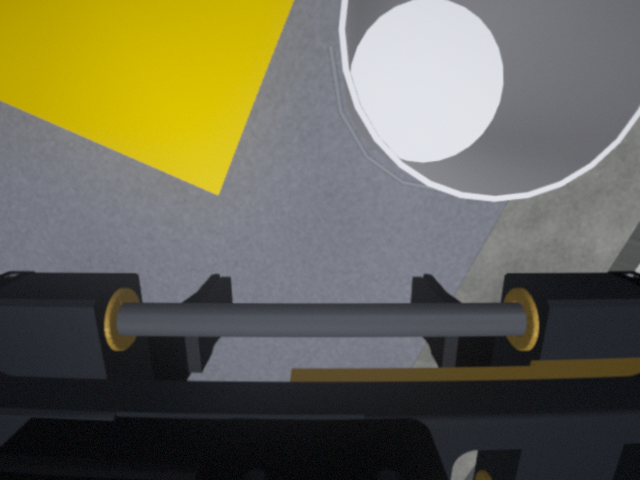

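The top view shows the console near (338,275), the selector near (342,257), start near (309,305), stop near (355,313). I'll zoom in to read the details.

Run:
```python
import cv2,numpy as np
a=cv2.imread("pics/top0.png")[205:345,275:405]
b=cv2.imread("pics/scene0.png")[170:300,235:365]
a=cv2.resize(a,None,fx=4,fy=4,interpolation=cv2.INTER_CUBIC); b=cv2.resize(b,None,fx=4,fy=4,interpolation=cv2.INTER_CUBIC)
cv2.imwrite("pics/zt.png",cv2.convertScaleAbs(a,alpha=1.5));cv2.imwrite("pics/zs.png",cv2.convertScaleAbs(b,alpha=1.5))
```

```text
(no output)
```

View pics/zt.png

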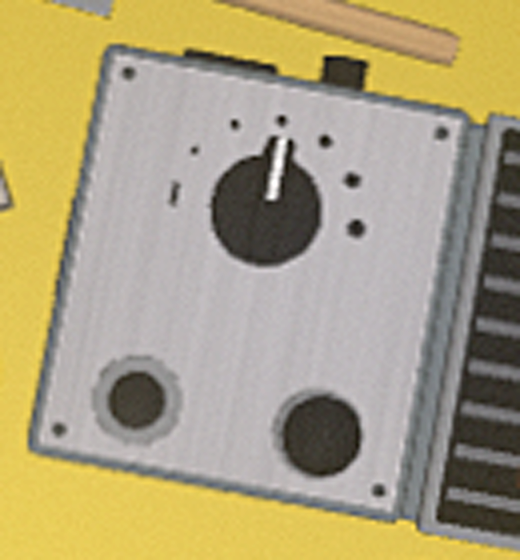

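View pics/zs.png

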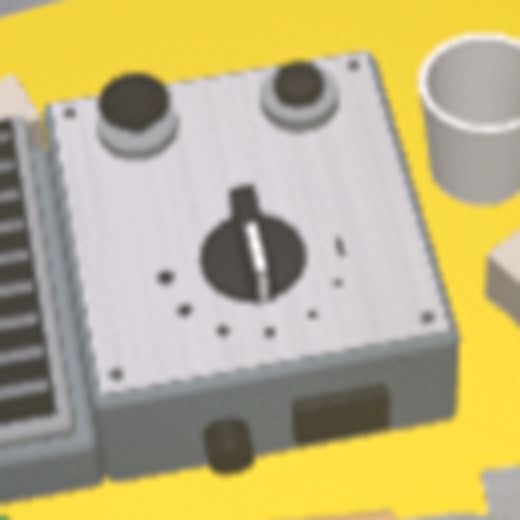

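Zoomed views: the pointer at (281,140) points at the third dot (281,121), so the selector is at step three and needs two clicks. Next I fit the dial from the dots, the bar and the screws.

```bash
cat > h.py <<'E'
import numpy as np,cv2
def ray(d,px):
    p=(np.array(px,float)-d["mtx"][:2,2])/d["mtx"][0,0]
    r=np.linalg.norm(p); u=r
    for _ in range(20): u=r/(1+d["k1"]*u*u)
    p=p*(u/r) if r else p
    R=d["R"]; return -R.T@d["t"], R.T@np.array([p[0],p[1],1])
def onz(d,px,z):
    c,v=ray(d,px); return (c+v*(z-c[2])/v[2])
def proj(d,X):
    q=d["R"]@np.array(X)+d["t"]; p=q[:2]/q[2]; r2=p@p
    return p*(1+d["k1"]*r2)*d["mtx"][0,0]+d["mtx"][:2,2]
def rigid(A,B): # 2D B=R A+t
    A=np.array(A);B=np.array(B);a=A-A.mean(0);b=B-B.mean(0)
    th=np.arctan2((a[:,0]*b[:,1]-a[:,1]*b[:,0]).sum(),(a*b).sum())
    R=np.array([[np.cos(th),-np.sin(th)],[np.sin(th),np.cos(th)]]); t=B.mean(0)-R@A.mean(0)
    return th,R,t,np.linalg.norm((A@R.T+t)-B,axis=1)
E
python3 - <<'E'
from h import *
from bench import optics
for n,off,pts in [("top",(275,205),[(174,194),(195,150.5),(235,124.5),(281,121),(325,141),(352,180),(356,228)]),("scene",(235,170),[(340,246),(337.5,283),(312,314.5),(269,332),(223,330.5),(184,310.5),(165.5,277.5)])]:
    d=optics.snapshot(n)
    B=[onz(d,((x+.5)/4-.5+off[0],(y+.5)/4-.5+off[1]),.09)[:2] for x,y in pts]
    q=np.arange(7)*np.pi/6
    A=np.c_[35+46*np.sin(q),46*np.cos(q)]/1e3
    th,R,t,e=rigid(A,B); print(n,"yaw",th,"t",t,"res mm",e*1e3)
    for nm,p in dict(sel=(35,0),start=(-68,45),stop=(-68,-45)).items(): print(nm,R@np.array(p)/1e3+t)
    sb=np.r_[R@np.array([-.068,.045])+t,.112]; print("start px",proj(d,sb), (proj(d,sb)-off+.5)*4-.5)
E
```

```text
top yaw -0.16618907489148932 t [0.50912654 0.05948246] res mm [0.1433291  0.20142323 0.44356473 0.38584881 0.14571146 0.19486042
 0.11834995]
sel [0.54364432 0.05369258]
start [0.44950755 0.11511137]
stop [0.43461929 0.02635136]
start px [308.97724601 304.98097715] [137.40898403 401.42390862]
scene yaw -0.17061501662680947 t [0.50955817 0.06245681] res mm [0.43902403 0.19450924 0.22483322 0.29327533 0.14260664 0.31270464
 0.09070879]
sel [0.54404999 0.05651421]
start [0.45018598 0.11834905]
stop [0.43490501 0.0296558 ]
start px [309.09828679 188.84558555] [297.89314716  76.88234221]
```

```bash
cat >> h.py <<'E'
TH=-0.168; SEL=np.array([.5438,.0551]); START=np.array([.4498,.1167])
def v2w(v): 
    c,s=np.cos(TH),np.sin(TH); return np.array([c*v[0]-s*v[1],s*v[0]+c*v[1]])
def finger(qdeg,r,off): # finger centre for finger plane parallel to bar at angle q, at radius r, off= dist from axis plane on face a side
    q=np.radians(qdeg); p=np.array([np.sin(q),np.cos(q)]); n=-np.array([np.cos(q),-np.sin(q)])
    return SEL+v2w((p*r+n*off)/1e3), TH+np.pi/2-q
def go(s,xy,z,yaw):
    from scipy.spatial.transform import Rotation as Ro
    R=Ro.from_euler('xyz',s["orientation"]).as_matrix()
    d=R.T@(np.r_[xy,z]-s["tcp_pos"])*1e3
    cy=np.arctan2(R[1,0],R[0,0]); tw=-((yaw-cy+np.pi)%(2*np.pi)-np.pi)
    return np.round(d,1),round(tw,3)
E
python3 - <<'E'
from h import *
from bench import bot
s=bot.get_state(); xy,yaw=finger(90,27,28.5); print(xy,yaw,go(s,xy,.16,yaw))
E
```

```text
[0.57518538 0.07868406] -0.16799999999999993 (array([-461.1,   62.5,  557. ]), np.float64(-0.981))
```

>>> {"op": "servo_tool", "data": {
  "motion": [
    {"xyz": [-38,0,46],"twist": -0.1},
    {"xyz": [-76,0,92],"twist": -0.2},
    {"xyz": [-114,0,138],"twist": -0.3},
    {"xyz": [-152,0,184],"twist": -0.4},
    {"xyz": [-190,0,230],"twist": -0.5}
  ],
  "claw": 0
}}

```text
time: 0.88
tcp_pos: [0.3885, -0.3009, 0.2227]
orientation: [-1.571, -0.001, -0.646]
contact_force: [1.2, -0.1, 0.6]
width: 0.045
```

Run:
```python
from h import *
from bench import bot
s=bot.get_state(); xy,yaw=finger(90,27,28.5); print(s["tcp_pos"],s["joints"],s["width"],go(s,xy,.16,yaw))
```

```text
[ 0.38852968 -0.30089432  0.22270283] [ 0.87453801  0.05478934 -0.31814311  1.78971807  0.01812058  1.29932359
 -0.09375895] 0.0450305830675795 (array([-79.4,  62.5, 415.5]), np.float64(-0.478))
```

>>> {"op": "servo_tool", "data": {
  "motion": [
    {"xyz": [-11,0,57],"twist": -0.1},
    {"xyz": [-22,0,114],"twist": -0.2},
    {"xyz": [-33,0,171],"twist": -0.3},
    {"xyz": [-44,0,228],"twist": -0.4},
    {"xyz": [-55,0,285],"twist": -0.478}
  ]
}}

```text
time: 1.5
tcp_pos: [0.517, -0.0408, 0.2228]
orientation: [-1.571, -0.001, -0.169]
contact_force: [1.3, -0.4, 0.7]
width: 0.0017
```

Run:
```python
from h import *
from bench import bot
s=bot.get_state(); xy,yaw=finger(90,27,28.5); print(s["tcp_pos"],s["joints"],s["width"],go(s,xy,.15,yaw))
```

```text
[ 0.51695614 -0.04083385  0.2227762 ] [ 0.54747903  0.14277146 -0.60449929  1.71331579  0.08430464  1.31083534
 -0.2424498 ] 0.0016647331999334438 (array([ 37.3,  72.8, 127.6]), np.float64(-0.001))
```

>>> {"op": "servo_tool", "data": {
  "motion": [
    {"xyz": [10,0,40],"twist": 0},
    {"xyz": [20,0,80],"twist": 0},
    {"xyz": [37.3,10,127.6],"twist": 0},
    {"xyz": [37.3,63,127.6],"twist": 0},
    {"xyz": [37.3,63,127.6],"twist": 0}
  ]
}}

```text
time: 2.12
tcp_pos: [0.5725, 0.0765, 0.1562]
orientation: [-1.573, 0.007, -0.17]
contact_force: [-0.2, -1.0, 0.7]
width: 0.0006
```

Run:
```python
from h import *
from bench import bot,optics
s=bot.get_state(); xy,yaw=finger(90,27,28.5); print(s["tcp_pos"],s["joints"],s["width"],go(s,xy,.104,yaw))
d=optics.snapshot("wrist");cv2.imwrite("pics/w1.png",d["image"])
d=optics.snapshot("top");cv2.imwrite("pics/t1.png",cv2.resize(d["image"][185:335,260:410],None,fx=4,fy=4,interpolation=cv2.INTER_CUBIC))
d=optics.snapshot("scene");cv2.imwrite("pics/s1.png",cv2.resize(d["image"][150:300,215:365],None,fx=4,fy=4,interpolation=cv2.INTER_CUBIC))
```

```text
[0.57251995 0.07653745 0.15617426] [ 0.3315224   0.35317427 -0.66178326  1.64198437  0.22588759  1.23179717
 -0.54765029] 0.0005507720753771323 (array([ 2.6, 52.2,  2.7]), np.float64(-0.002))
```

View pics/w1.png

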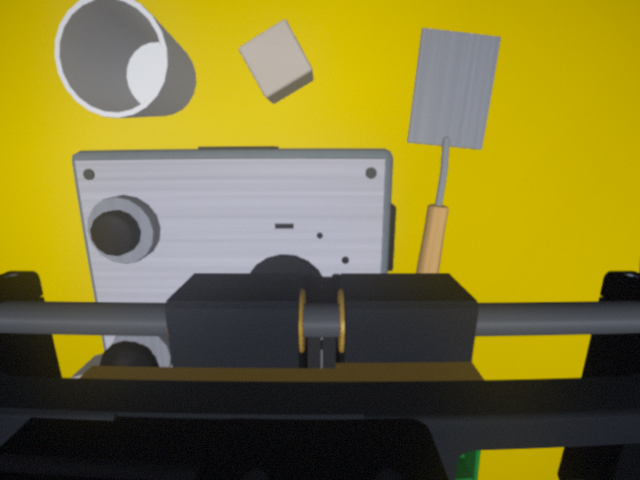

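View pics/s1.png

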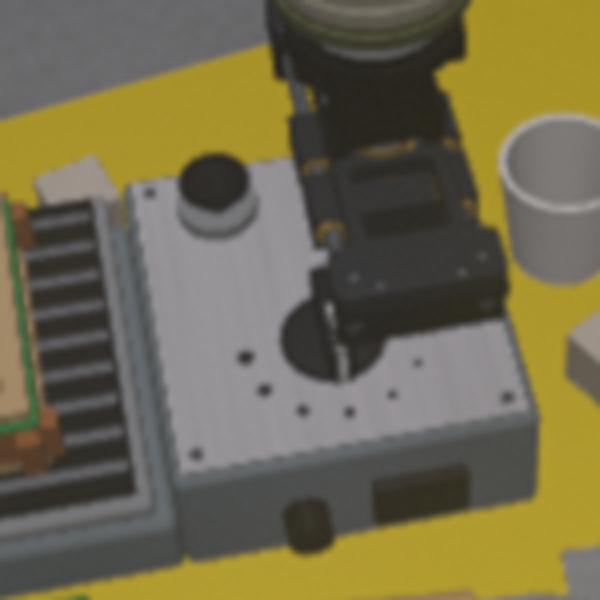

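Scene view: the shut fingers are just left of the bar's white line, clear of it. Going down.

>>> {"op": "servo_tool", "data": {
  "motion": [
    {"xyz": [0,15,0],"twist": 0},
    {"xyz": [0,30,0],"twist": 0},
    {"xyz": [0,45,0],"twist": 0},
    {"xyz": [0,55,0],"twist": 0},
    {"xyz": [0,55,0],"twist": 0}
  ]
}}

```text
time: 2.9
tcp_pos: [0.5743, 0.0769, 0.1035]
orientation: [-1.571, 0.002, -0.171]
contact_force: [-0.4, 0.3, 1.1]
width: 0.0005
```

Run:
```python
from h import *
from bench import bot,optics
s=bot.get_state(); xy,yaw=finger(90,27,16.5); print(s["tcp_pos"],s["orientation"],s["contact_force"],go(s,xy,.104,yaw))
d=optics.snapshot("top");cv2.imwrite("pics/t2.png",cv2.resize(d["image"][185:335,260:410],None,fx=4,fy=4,interpolation=cv2.INTER_CUBIC))
d=optics.snapshot("scene");cv2.imwrite("pics/s2.png",cv2.resize(d["image"][190:290,235:365],None,fx=6,fy=6,interpolation=cv2.INTER_CUBIC))
```

```text
[0.57430811 0.07691054 0.10353777] [-1.57114630e+00  1.56683758e-03 -1.70839333e-01] [-0.41233726  0.33528815  1.08575198] (array([  0.6,  -0.5, -10.1]), np.float64(-0.003))
```

View pics/s2.png

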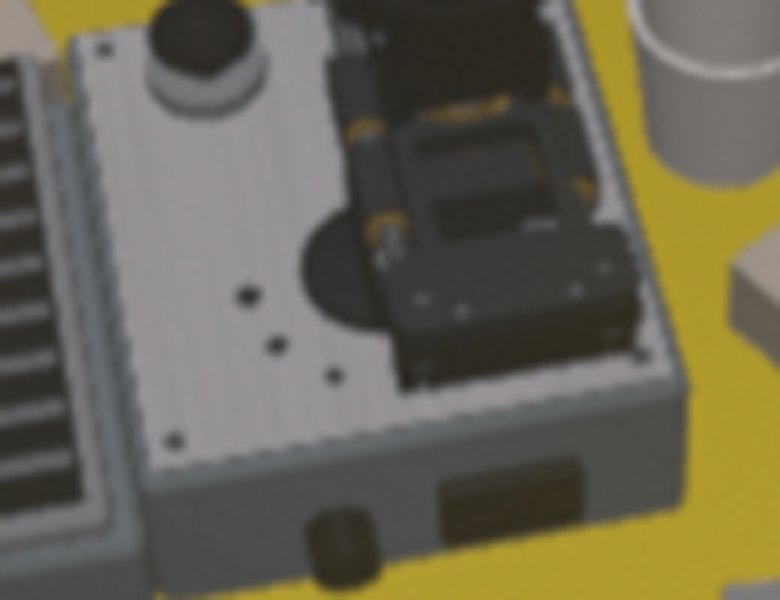

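View pics/t2.png

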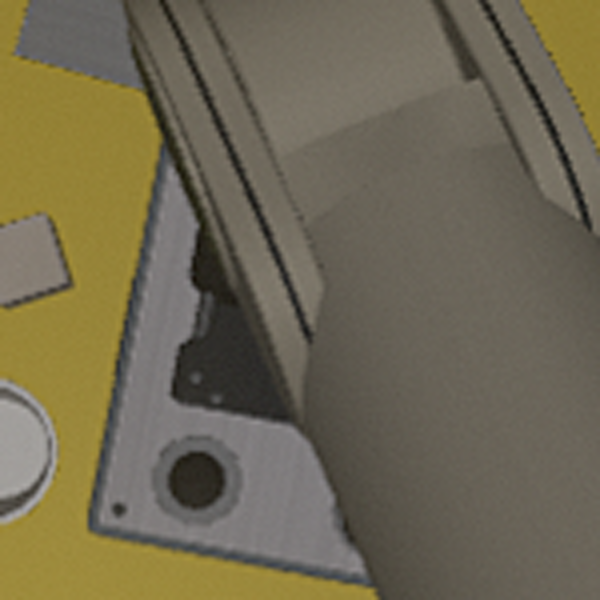

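Both views hide the bar behind the gripper; the force is near zero. I'll feel for the face in small steps.

>>> {"op": "servo_tool", "data": {
  "motion": [
    {"xyz": [0,0,-2],"twist": 0},
    {"xyz": [0,0,-4],"twist": 0},
    {"xyz": [0,0,-6],"twist": 0},
    {"xyz": [0,0,-8],"twist": 0},
    {"xyz": [0,0,-8],"twist": 0}
  ]
}}

```text
time: 3.62
tcp_pos: [0.5735, 0.069, 0.1046]
orientation: [-1.571, -0.0, -0.171]
contact_force: [0.2, -0.2, 0.0]
width: 0.0003
```

>>> {"op": "servo_tool", "data": {
  "motion": [
    {"xyz": [0,0,-1],"twist": 0},
    {"xyz": [0,0,-2],"twist": 0},
    {"xyz": [0,0,-2],"twist": 0},
    {"xyz": [0,0,-2],"twist": 0},
    {"xyz": [0,0,-2],"twist": 0}
  ]
}}

```text
time: 4.25
tcp_pos: [0.5734, 0.0684, 0.1047]
orientation: [-1.569, -0.001, -0.17]
contact_force: [1.0, 4.4, -1.7]
width: 0.0002
```

```bash
sed -i 's/^TH=.*/TH=-0.169; SEL=np.array([.5440,.0565]); START=np.array([.4500,.1180])/' h.py
cat >> h.py <<'E'
def arc(q0,r0,o0,qs,r,o):
    # rows in tool axes at (q0) start commanded
    a,y0=finger(q0,r0,o0); X=np.array([np.cos(y0),np.sin(y0)]); Z=np.array([-np.sin(y0),np.cos(y0)])
    for q in qs:
        b,y=finger(q,r,o); d=(b-a)*1e3; print(q,round(X@d,1),round(Z@d,1),"tw",round(y0-y,3))
E
python3 - <<'E'
from h import *
from bench import bot
s=bot.get_state(); xy,yaw=finger(90,27,16.5); print(s["tcp_pos"],go(s,xy,.104,yaw),s["contact_force"],s["time"])
arc(90,27,16.5,[95,100,105,110,113,115,120],27,16.5)
E
```

```text
[0.57340688 0.06841923 0.10468081] (array([ 0. ,  0.7, -0.2]), np.float64(-0.001)) [ 0.99071013  4.42901318 -1.6568641 ] 4.25
95 1.3 -2.4 tw 0.087
100 2.5 -4.9 tw 0.175
105 3.4 -7.6 tw 0.262
110 4.0 -10.2 tw 0.349
113 4.3 -11.9 tw 0.401
115 4.4 -13.0 tw 0.436
120 4.6 -15.7 tw 0.524
```

>>> {"op": "servo_tool", "data": {
  "motion": [
    {"xyz": [1.3,0,-2.4],"twist": 0.087},
    {"xyz": [2.5,0,-4.9],"twist": 0.175},
    {"xyz": [3.4,0,-7.6],"twist": 0.262},
    {"xyz": [4.0,0,-10.2],"twist": 0.349},
    {"xyz": [4.0,0,-10.2],"twist": 0.349}
  ]
}}

```text
time: 4.88
tcp_pos: [0.5756, 0.0561, 0.1047]
orientation: [-1.571, -0.001, -0.52]
contact_force: [2.2, -0.4, 0.0]
width: 0.0008
```

Run:
```python
from h import *
from bench import bot,optics
s=bot.get_state(); xy,yaw=finger(110,27,16.5); print(s["tcp_pos"],go(s,xy,.104,yaw),s["contact_force"],s["ft_torque"],s["time"])
d=optics.snapshot("scene");cv2.imwrite("pics/s3.png",cv2.resize(d["image"][190:290,235:365],None,fx=6,fy=6,interpolation=cv2.INTER_CUBIC))
s=bot.get_state();print(s["contact_force"])
```

```text
[0.5756409  0.05610458 0.10470557] (array([-0.7,  0.7,  1.2]), np.float64(-0.002)) [ 2.23668076 -0.44464004  0.04390932] [ 0.07109202 -0.36246843  0.01348324] 4.875
[1.10578425 0.78228038 0.11420838]
```

View pics/s3.png

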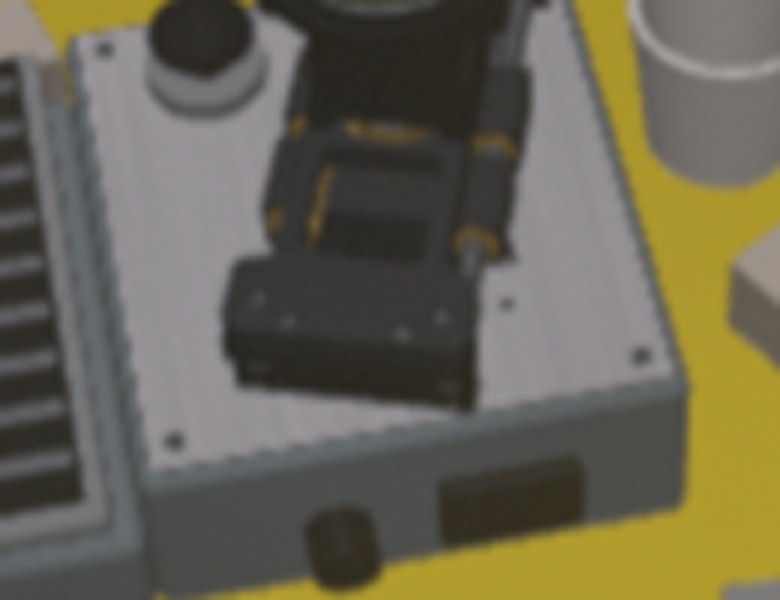

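The knob is hidden; the force has dropped to about zero, which suggests the first click. To confirm, I'll go on to 117° (should stay free), then feel contact again.

Run:
```python
from h import *
arc(110,27,16.5,[113,116,117,119,120,122,124],27,16.5)
```

```text
113 0.8 -1.4 tw 0.052
116 1.6 -2.9 tw 0.105
117 1.8 -3.4 tw 0.122
119 2.2 -4.4 tw 0.157
120 2.5 -4.9 tw 0.175
122 2.8 -6.0 tw 0.209
124 3.2 -7.0 tw 0.244
```

>>> {"op": "servo_tool", "data": {
  "motion": [
    {"xyz": [0.8,0,-1.4],"twist": 0.052},
    {"xyz": [1.6,0,-2.9],"twist": 0.105},
    {"xyz": [1.8,0,-3.4],"twist": 0.122},
    {"xyz": [1.8,0,-3.4],"twist": 0.122},
    {"xyz": [1.8,0,-3.4],"twist": 0.122}
  ]
}}

```text
time: 5.55
tcp_pos: [0.5753, 0.053, 0.1046]
orientation: [-1.57, 0.0, -0.64]
contact_force: [2.0, 4.8, -0.9]
width: 0.0007
```

>>> {"op": "servo_tool", "data": {
  "motion": [
    {"xyz": [0.7,0,-1.5],"twist": 0.052},
    {"xyz": [1.1,0,-2.6],"twist": 0.087},
    {"xyz": [1.4,0,-3.6],"twist": 0.122},
    {"xyz": [1.4,0,-3.6],"twist": 0.122},
    {"xyz": [1.4,0,-3.6],"twist": 0.122}
  ]
}}

```text
time: 6.18
tcp_pos: [0.5751, 0.0502, 0.1047]
orientation: [-1.568, -0.0, -0.762]
contact_force: [6.1, 7.4, -4.4]
width: 0.0003
```

Run:
```python
from h import *
from bench import bot,optics
s=bot.get_state()
c,sn=np.cos(TH),np.sin(TH)
for p in [s["tcp_pos"][:2],(.5753,.053),(.5756,.0561),(.5734,.0684)]:
    d=(np.array(p)-SEL)*1e3; v=np.array([c*d[0]+sn*d[1],-sn*d[0]+c*d[1]])
    print("vib",v.round(1),"q if flush:",np.degrees(np.arctan2(v[0],v[1])+np.arcsin(16.5/np.hypot(*v))).round(1),np.hypot(*v).round(1))
print(s["orientation"],TH+np.pi/2-s["orientation"][2], s["ft_torque"],s["contact_force"])
d=optics.snapshot("wrist");cv2.imwrite("pics/w4.png",d["image"])
```

```text
vib [31.7 -1. ] q if flush: 123.1 31.7
vib [31.4  1.8] q if flush: 118.3 31.5
vib [31.2  4.9] q if flush: 112.5 31.6
vib [27.  16.7] q if flush: 89.6 31.7
[-1.56797493e+00 -3.54872515e-04 -7.62241098e-01] 2.1640374245605347 [ 1.64594097 -1.70473043 -0.0649561 ] [ 6.09691123  7.35523587 -4.37054532]
```

View pics/w4.png

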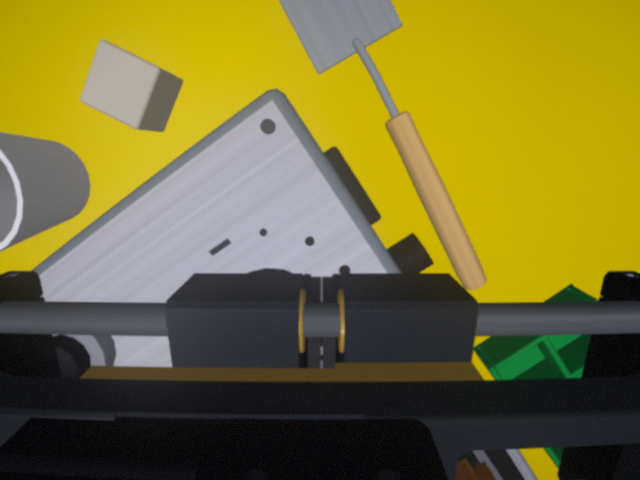

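The measured finger pose fits a bar resting at step four and now deflected to about 123°. Pushing on through the second click.

Run:
```python
from h import *
arc(124,27,16.5,[128,132,136,139,140,142],27,16.5)
```

```text
128 1.1 -1.9 tw 0.07
132 2.0 -3.9 tw 0.14
136 2.8 -6.0 tw 0.209
139 3.4 -7.6 tw 0.262
140 3.5 -8.1 tw 0.279
142 3.8 -9.2 tw 0.314
```

>>> {"op": "servo_tool", "data": {
  "motion": [
    {"xyz": [1.1,0,-1.9],"twist": 0.07},
    {"xyz": [2.0,0,-3.9],"twist": 0.14},
    {"xyz": [2.8,0,-6.0],"twist": 0.209},
    {"xyz": [3.5,0,-8.1],"twist": 0.279},
    {"xyz": [3.5,0,-8.1],"twist": 0.279}
  ]
}}

```text
time: 6.85
tcp_pos: [0.5707, 0.0395, 0.1044]
orientation: [-1.572, -0.001, -1.043]
contact_force: [1.0, -0.5, 1.0]
width: 0.0
```

Run:
```python
from bench import bot
s=bot.get_state();print(s["contact_force"],s["ft_torque"],s["joints"])
```

```text
[ 1.00194043 -0.5389422   0.98896857] [ 0.00258078 -0.05221092  0.04119359] [ 0.26182985  0.35677663 -0.49298966  1.72245053  0.1868726   1.11011598
 -1.33133357]
```

The force fell to zero, so it has snapped again. I'll back straight off the face, lift, and verify in pictures.

>>> {"op": "servo_tool", "data": {
  "motion": [
    {"xyz": [0,0,6],"twist": 0},
    {"xyz": [0,0,15],"twist": 0},
    {"xyz": [0,-30,15],"twist": 0},
    {"xyz": [0,-70,15],"twist": 0},
    {"xyz": [0,-90,15],"twist": 0}
  ]
}}

```text
time: 7.48
tcp_pos: [0.5852, 0.0487, 0.1968]
orientation: [-1.569, -0.001, -1.042]
contact_force: [0.6, 0.4, -0.9]
width: 0.0003
```

Run:
```python
from h import *
from bench import bot
s=bot.get_state();print(s["tcp_pos"],go(s,START,.195,-.4))
```

```text
[0.58520271 0.04867413 0.19675756] (array([-128.1,    1.5,  -81.7]), np.float64(-0.642))
```

>>> {"op": "servo_tool", "data": {
  "motion": [
    {"xyz": [-30,0,-20],"twist": -0.13},
    {"xyz": [-60,0,-40],"twist": -0.26},
    {"xyz": [-90,0,-60],"twist": -0.4},
    {"xyz": [-128,0,-82],"twist": -0.53},
    {"xyz": [-128,0,-82],"twist": -0.64}
  ]
}}

```text
time: 8.1
tcp_pos: [0.4472, 0.1195, 0.195]
orientation: [-1.571, -0.001, -0.394]
contact_force: [0.9, -1.0, 0.1]
width: 0.0003
```

Run:
```python
from h import *
from bench import bot,optics
s=bot.get_state();print(s["tcp_pos"],go(s,START,.120,-.4))
for n,(a,b,c,e) in dict(top=(205,345,275,405),scene=(170,300,235,365)).items():
    d=optics.snapshot(n);cv2.imwrite(f"pics/{n}5.png",cv2.convertScaleAbs(cv2.resize(d["image"][a:b,c:e],None,fx=4,fy=4,interpolation=cv2.INTER_CUBIC),alpha=1.4))
cv2.imwrite("pics/w5.png",optics.snapshot("wrist")["image"])
```

```text
[0.44717954 0.11945327 0.19503051] (array([ 3.1, 75. , -0.2]), np.float64(0.006))
```

View pics/scene5.png

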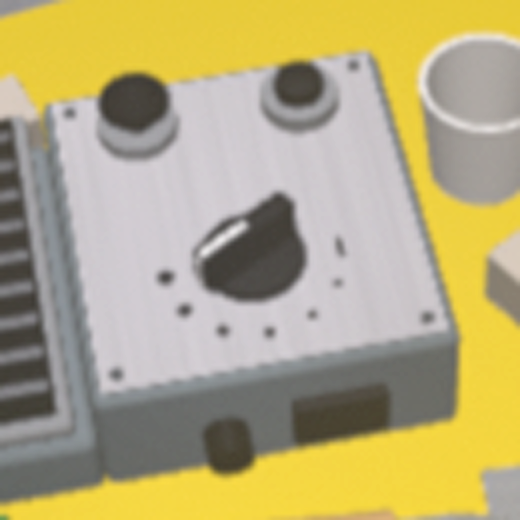

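View pics/w5.png

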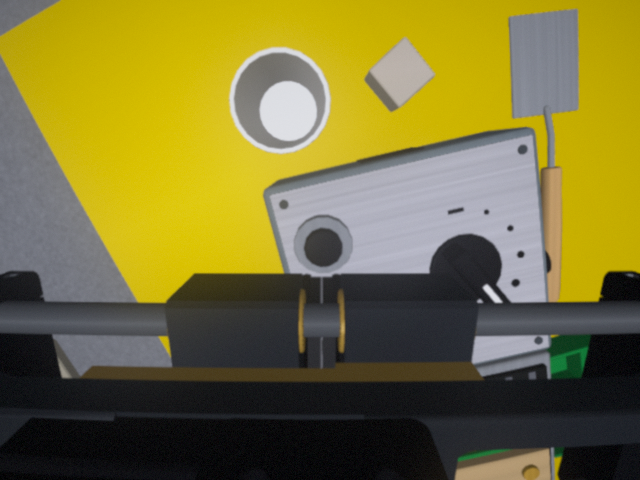

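View pics/top5.png

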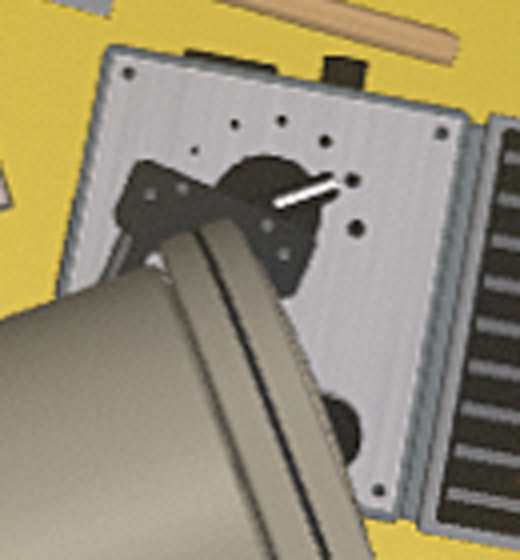

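Top view: the white line runs (277,205)→(338,184), towards the fifth dot (352,180). A numeric check of the angle, in both views:

Run:
```python
from h import *
from bench import bot,optics
for n,off,a,b in [("top",(275,205),(277,205),(338,184)),("scene",(235,170),(245,226),(200,258))]:
    d=optics.snapshot(n); f=lambda p:onz(d,((p[0]+.5)/4-.5+off[0],(p[1]+.5)/4-.5+off[1]),.124)[:2]
    v=f(b)-f(a); w=v2w((1,0)); print(n,90-np.degrees(np.arctan2(v[1],v[0])-TH), np.linalg.norm(v))
s=bot.get_state();print(s["tcp_pos"],s["time"],go(s,START,.118,-.4))
```

```text
top 150.23466017806498 0.030972503279340934
scene 149.393170216263 0.029809312825468545
[0.44921641 0.11731992 0.19456126] 8.35 (array([ 0.5, 76.6,  0.9]), np.float64(-0.006))
```

Both views give 150°, step five. Now the start button: down to just above it first.

>>> {"op": "servo_tool", "data": {
  "motion": [
    {"xyz": [0.5,20,0.5],"twist": 0},
    {"xyz": [0.5,45,0.5],"twist": 0},
    {"xyz": [0.5,65,0.5],"twist": 0},
    {"xyz": [0.5,77,0.5],"twist": 0},
    {"xyz": [0.5,77,0.5],"twist": 0}
  ]
}}

```text
time: 8.98
tcp_pos: [0.4492, 0.1175, 0.117]
orientation: [-1.571, 0.001, -0.404]
contact_force: [-0.5, 0.2, -0.4]
width: 0.0003
```

>>> {"op": "servo_tool", "data": {
  "motion": [
    {"xyz": [0,2,0],"twist": 0},
    {"xyz": [0,4,0],"twist": 0},
    {"xyz": [0,6,0],"twist": 0},
    {"xyz": [0,8,0],"twist": 0},
    {"xyz": [0,8,0],"twist": 0}
  ]
}}

```text
time: 9.6
tcp_pos: [0.4497, 0.1177, 0.1097]
orientation: [-1.571, -0.001, -0.403]
contact_force: [0.7, -0.7, 2.9]
width: 0.0007
```

>>> {"op": "servo_tool", "data": {
  "motion": [
    {"xyz": [0,2,0],"twist": 0},
    {"xyz": [0,4,0],"twist": 0},
    {"xyz": [0,6,0],"twist": 0},
    {"xyz": [0,6.5,0],"twist": 0},
    {"xyz": [0,6.5,0],"twist": 0}
  ]
}}

```text
time: 10.22
tcp_pos: [0.45, 0.1178, 0.1058]
orientation: [-1.572, -0.002, -0.403]
contact_force: [-14.7, -4.7, 40.2]
width: 0.0001
```

40 N at z 0.1058: it's on the end stop, fully down. Releasing.

>>> {"op": "servo_tool", "data": {
  "motion": [
    {"xyz": [0,-6,0],"twist": 0},
    {"xyz": [0,-15,0],"twist": 0},
    {"xyz": [0,-40,0],"twist": 0},
    {"xyz": [0,-80,0],"twist": 0},
    {"xyz": [0,-100,0],"twist": 0}
  ]
}}

```text
time: 10.85
tcp_pos: [0.4496, 0.1178, 0.2047]
orientation: [-1.57, -0.001, -0.403]
contact_force: [0.9, 0.3, -0.1]
width: 0.0003
```

Run:
```python
from h import *
from bench import bot,optics
s=bot.get_state();print(s["tcp_pos"],s["contact_force"],s["time"])
for n in ("top","scene"): cv2.imwrite(f"pics/{n}6.png",optics.snapshot(n)["image"])
b=cv2.imread("pics/scene6.png")[170:300,235:365]
cv2.imwrite("pics/zs6.png",cv2.convertScaleAbs(cv2.resize(b,None,fx=4,fy=4,interpolation=cv2.INTER_CUBIC),alpha=1.4))
```

```text
[0.44963047 0.11781863 0.20471125] [ 0.93767159  0.33551256 -0.07864315] 10.85
```

View pics/scene6.png

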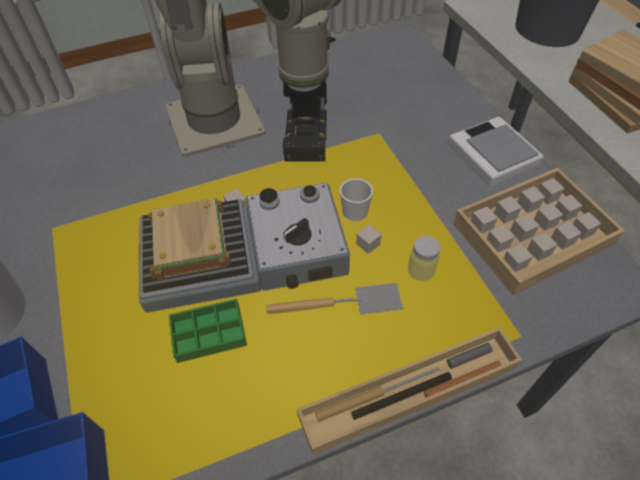

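View pics/zs6.png

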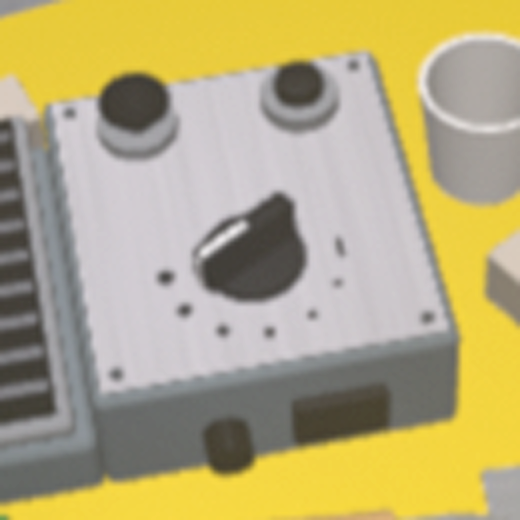

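View pics/top6.png

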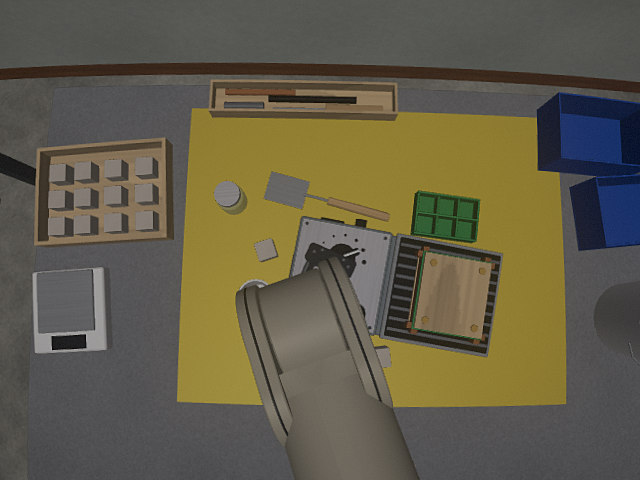

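The selector is unchanged at step five (pointer at (200,258) in the zoomed scene view). Start is back up at (298,80), and the mould and the other objects are where they were. The arm is clear.

Run:
```python
from bench import hand_in
print(hand_in())
```

```text
the job is handed in; nothing more can be done
None
```

The selector is at step five, and the start button was pressed fully down once and has come back up. The job was handed in at about 11 s.

- **Selector:** It started at step three. With the shut fingers against face a only, I pushed it clockwise two clicks. Each time the contact force built up and then fell to about zero, and I backed off after the second. Before pressing start, both camera views put the pointer at step five: 150.2° (top) and 149.4° (scene), against 150°.
- **Start button:** I pressed it until it hit its end stop, with the fingertip at 0.1058 m (fully down is 0.106 m). The press peaked at about 40 N vertically (43 N in all), harder than the 5 N needed. It went through the fingertips, not the gripper's body, and I released it straight away.
- **Final check:** After release the contact force was about zero. The start button looked up, and the mould and other objects looked unmoved in the pictures. The arm partly hid the cup and cube_b in the last top view, but the scene view showed both in place. I never touched the stop button.
- **Disagreement:** The two cameras differed by about 3 mm in y on where the console is. Feeling for the contact settled it in favour of the scene view. The knob was hidden while I pushed, so I counted the clicks by force and finger position, then confirmed them in the pictures.

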